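Settle a ball-footed dish on the measuring stand

TASK

Pick up the handled dish by its bar and settle its three ball feet on the measuring stand: the foot under the pointed end in the round cone cup, its left foot in the V groove, its right foot on the flat pad. Ease it down by feel until all three feet are fully home, and while still holding it press it gently onto the stand, with about 8 N for a second, before letting go. The dish is brittle: never bear on it with more than about 20 N; leave the other ware where it is.

Things in the scene. Friction and masses are not known exactly. Their poses are not given: they have to be found in the camera images.
- dish_handle (a point): Centre of the straight handle bar over the dish to be moved (loose unglazed stoneware, about 0.45 kg, 200 x 150 mm, rim 52 mm high). Bar: 96 mm long along dish x, 14 mm wide and 14 mm high, its centre 100 mm above the bottoms of the feet and 67 mm above the dish floor, free on both sides. Axes: x to the pointed end, y to the dish's left, z up.
- dish_nose_foot (a point): Bottom of the ball foot under the pointed end, 60 mm ahead (+x) of and 100 mm below the handle centre. All three feet are balls of 18 mm diameter on 15 mm stems, 26 mm from ball bottom to dish underside. Same axes as the handle.
- dish_left_foot (a point): Bottom of the rear left ball foot, at x -45, y +55 mm and 100 mm below the handle centre (dish axes).
- dish_right_foot (a point): Bottom of the rear right ball foot, at x -45, y -55 mm and 100 mm below the handle centre (dish axes).
- stand: Measuring stand, fixed: bed 216 mm square, on it a 190 mm square steel plate (top 24 mm above the bench) with three seats in the pattern of the feet. Origin on the bench; axes as the seated dish's; nominally the handle comes to x = y = 0, 126.4 mm up. But the plate was clamped by hand: all seats together lie up to 8 mm off nominal along x and along y (not turned), which no given pose shows.
- cup_nominal (a point): Nominal place (see the stand: truly up to 8 mm off in x and in y) of the bottom of the nose ball at home in the round cone cup, 26.4 mm above the bench. Cup: 50 mm outside, mouth 40 mm wide, rim 22 mm above the plate, wall 51 degrees from level. A ball off-centre rides on the wall, 1.25 mm too high per 1 mm off; the wall pushes it towards the centre, but friction (0.5 to 0.7) holds it there.
- groove_nominal (a point): Nominal place (truly off by the same shift as the cup) of the bottom of the left ball at home in the straight V groove, 26.4 mm above the bench. Groove: 50 mm long, running towards the cup, 40 mm wide at the mouth, 50 mm outside, walls and height as the cup's. The seats do not move under hand forces.
- pad_nominal (a point): Nominal place (truly off by the same shift as the cup) of the bottom of the right ball on the flat round pad, 44 mm in diameter, its top 26.4 mm above the bench.
- cup_near: small straight cup, 58 mm wide, 62 mm high, nearest the robot, a bystander: leave it. Origin at the centre of its underside.
- cup_far: small cup, 60 mm wide, 70 mm high, beyond the work, a bystander: leave it. Origin at the centre of its underside.
- bowl_left: bowl, 110 mm wide, 45 mm high, left side, a bystander: leave it. Origin at the centre of its underside.
- bowl_right: bowl, 104 mm wide, 48 mm high, right side, a bystander: leave it. Origin at the centre of its underside.
- jar: closed glass jar, 64 mm wide, 85 mm high, a bystander: leave it. Origin at the centre of its underside.
- prop: wooden block 75 x 45 x 30 mm, a bystander: leave it. Origin at the centre of its underside.
Things that resemble listed ones, but are neither listed nor needed, are in the scene too. What is shaped like the part that bears dish_handle but turquoise is not meant.

How it is judged:
By the outcome, as a careful person would: the job done as asked, in the order asked, and still so for the second after the job is handed in, with the robot touching nothing.
It also fails if it takes over 72 s, if anything falls off the work surface, if the arm or the gripper's body presses on something with over 40 N, if the wrist force passes 120 N, or if a joint passes its speed limit or range.

ROBOT

A 6-joint arm with a two-finger parallel gripper is mounted at the origin on the work surface. World frame = base frame: x ahead of the robot, y to its left, z up, the work surface at z = 0. Lengths are in m, angles in rad, forces in N, time in s.
With the tool pointing down it reaches from about 0.375 to 0.925 m from the base axis. Payload 5.7 kg.
Tool frame: the origin (TCP) lies midway between the tips of the shut fingers; the grasp point (between the pads) lies 19 mm behind it; z points along the fingers, y is the direction in which the jaws open and shut (so a half turn about z gives the same grasp; the last joint's range is limited). The gripper opens to 85 mm and grips with 20 to 120 N. Pads are 22 mm wide; open, the fingers measure 114 mm over their backs; the gripper's body (76 mm by 85 mm) begins 54 mm behind the grasp point. The pads swing forward as they close: fully open they stand 13 mm farther back than shut.
Start: joints at [-1.313, 0.359, 1.51, -0, 1.272, -0.115], TCP at [0.219, -0.559, 0.231] pointing down, gripper open.
Joint ranges: [-2.97, 2.97], [-1.01, 2.36], [0.21, 2.38], [-0.96, 4.11], [0.2, 2.71], [-2.98, 2.98]. Speed limits (rad/s): [2.39, 2.39, 3.14, 3.14, 3.14, 3.14].

INTERFACE

Orientations are given as a 3x3 rotation matrix whose columns are the frame's x, y, z axes.
In Python, from bench import telemetry, imaging, bot gives the robot as it stands. The module is installed in compiled form; this text tells all that it offers.
- The arm moves only by the shell command python3 -m pendant 'ROWS' [FORCE]. ROWS is JSON, a list of rows, each an object with "rot": the turn, a rotation vector about the tool's x, y, z normalised to -1 to 1, where 1 is 90 degrees, a list of three; "offset": the shift along the tool's x, y, z normalised to -1 to 1, where 1 is 120 mm, a list of three; "jaw": the opening, from 0 (shut) to 1 (fully open). In form: [{"rot": [rx, ry, rz], "offset": [dx, dy, dz], "jaw": jaw}, ...]. A call has 1 to 8 rows; each row shifts and turns the pose as measured when the row begins, along the tool's axes as they then stand; what a row does not reach is not made up. A row lasts 1/12 s, in which the tool goes at most 41.7 mm and 7.16 degrees, less where a joint would pass 70% of its speed; a pose out of reach is approached as far as the arm can. A call with a number of a shift or a turn outside -1 to 1 is refused whole. A call with a gripper value outside its range is refused whole. The fingers move at their own pace and stop on an object; FORCE is the grip in N (left out, the last holds). Time passes only in rows, so rows that do not move let the fingers close. It gives the time, the measured TCP pose, the force and the opening at its end, in the units of the state.
- telemetry.observe(): the state, without advancing time (a new reading comes with each control period).
- imaging.grab_frame(name): name is "scene" or "top" or "wrist"; returns (picture, depth): 480x640x3 uint8, red, green, blue; 480x640 float32, m along the optical axis (not along the pixel's ray), 0 where there is no reading.
- imaging.get_calibration(name): a dict with "camera_matrix" (3x3 intrinsics, pixels), "eye" and "attitude" of the camera in the world; the wrist camera has in their place "tool_from_camera" (4x4, takes a point from camera to tool coordinates, whose origin is the TCP and whose axes are the flange's). Camera axes: x right, y down, z forward; pixel columns grow to the right and rows downward; lengths in m; the calibration is good to about 2 mm. A picture is of the moment at which its call begins: read the wrist's pose just before it. get_calibration takes no time and is no camera call.
- bot.job_done(): hands the job in, once; it reports no verdict.
The state is a dict: "time": time; "q": joint angles; "qvel": joint speeds; "joint_torque": joint torques, N m; "tool_pos": TCP position; "ee_rot": TCP orientation; "wrist_force": force on the tool from outside, world axes, zero at the start; "wrist_torque": the same for the moment, N m; "finger_gap": finger opening in m.
Only numpy, scipy, OpenCV 4.12 (cv2) and the standard library are available. Lean on these libraries where they do the work, as an engineer would, in place of code of your own. Each camera call takes 0.05 s, during which the arm holds its last target.

## Working session

There is one attempt and no reset: what is moved stays moved. The work goes in short steps, Python scripts to look and compute and a shell command to move; the robot and the scene stay as the last step left them, time stands still between calls to the robot, and variables do not carry over. Pictures are saved under pics/ and viewed, and the job is handed in when it is done.

```bash
mkdir -p pics; cat > h.py <<'E'
import numpy as np, cv2
from bench import telemetry, imaging, bot
def cam(n):
    c=imaging.get_calibration(n); return c
def save(p,name): cv2.imwrite('pics/'+name,cv2.cvtColor(p,cv2.COLOR_RGB2BGR))
E
python3 - <<'E'
from h import *
np.set_printoptions(precision=4,suppress=True)
print(telemetry.observe())
for n in ['scene','top']:
    p,d=imaging.grab_frame(n); save(p,n+'1.png'); np.savez(n+'1.npz',p=p,d=d)
    print(n,imaging.get_calibration(n))
print(imaging.get_calibration('wrist'))
E
```

```text
{'time': 0.0, 'q': array([-1.3131,  0.3595,  1.5115,  0.    ,  1.2725, -0.1151]), 'qvel': array([ 0.0017, -0.0003, -0.0005,  0.0003, -0.0002,  0.0011]), 'joint_torque': array([  0.0011, -52.7612, -27.862 ,  -0.    ,   0.0128,  -0.    ]), 'tool_pos': array([ 0.2183, -0.5581,  0.2304]), 'ee_rot': array([[ 0.9313,  0.3642, -0.0005],
       [ 0.3642, -0.9313,  0.0019],
       [ 0.0002, -0.0019, -1.    ]]), 'wrist_force': array([ 0.2824, -0.0926, -0.5758]), 'wrist_torque': array([ 0.0246, -0.0436, -0.0058]), 'finger_gap': 0.08524069386888841}
scene {'camera_matrix': array([[574.7965,   0.    , 313.8742],
       [  0.    , 574.7965, 238.5142],
       [  0.    ,   0.    ,   1.    ]]), 'eye': array([1.128 , 0.4615, 1.0537]), 'attitude': array([[-0.5857,  0.6376, -0.5004],
       [ 0.8105,  0.4572, -0.366 ],
       [-0.0046, -0.62  , -0.7846]])}
top {'camera_matrix': array([[443.4045,   0.    , 319.3383],
       [  0.    , 443.4045, 238.5094],
       [  0.    ,   0.    ,   1.    ]]), 'eye': array([ 0.4432, -0.0043,  0.9984]), 'attitude': array([[ 0.0101, -0.9975,  0.0701],
       [-0.9998, -0.009 ,  0.016 ],
       [-0.0153, -0.0703, -0.9974]])}
{'camera_matrix': array([[374.3821,   0.    , 318.5318],
       [  0.    , 374.3821, 233.8404],
       [  0.    ,   0.    ,   1.    ]]), 'tool_from_camera': array([[ 0.0011, -0.966 , -0.2585,  0.0647],
       [ 1.    ,  0.0013, -0.0005, -0.0001],
       [ 0.0008, -0.2585,  0.966 , -0.1417],
       [ 0.    ,  0.    ,  0.    ,  1.    ]])}
```

View pics/scene1.png

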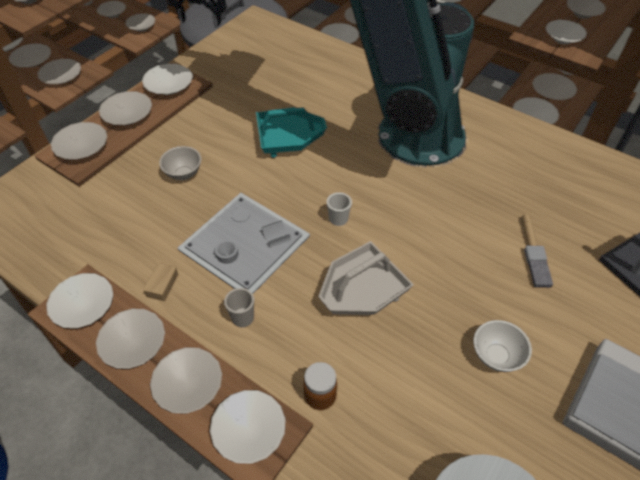

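View pics/top1.png

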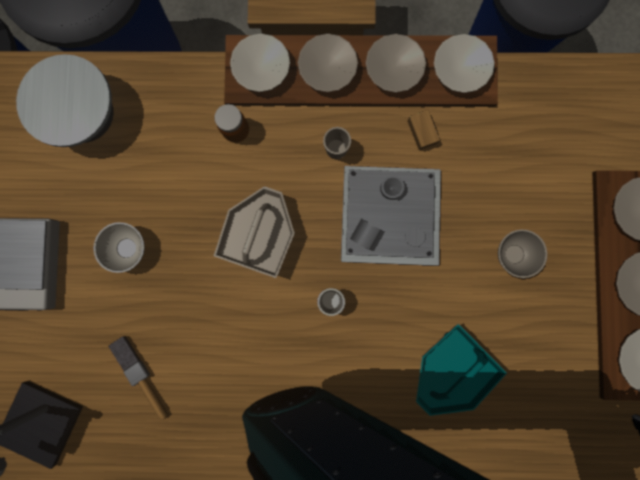

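The dish-like things in the top view are a beige one at (256,235), a turquoise one at (460,370), which is excluded, and a dark tray at (38,425) with no pointed handled form. The beige one fits as unglazed stoneware with a bar handle and a pointed end near (272,190). The stand is at (392,215), with its cup at (393,187), groove at (367,235) and pad at (415,240). I'll check these in an enlarged crop and measure.

```bash
cat >> h.py <<'E'
def cloud(n,d,c=None):
    c=c or imaging.get_calibration(n); K=c['camera_matrix']
    v,u=np.mgrid[:480,:640]
    P=np.stack([(u-K[0,2])/K[0,0]*d,(v-K[1,2])/K[1,1]*d,d],-1)
    if n!='wrist': return P@c['attitude'].T+c['eye']
    return P
E
python3 - <<'E'
from h import *
np.set_printoptions(precision=4,suppress=True)
z=np.load('top1.npz');p,d=z['p'],z['d']
a=cv2.resize(p[160:290,200:460],None,fx=3,fy=3,interpolation=cv2.INTER_CUBIC); save(a,'crop1.png')
W=cloud('top',d)
def show(nm,u0,u1,v0,v1,zl,zh):
    w=W[v0:v1,u0:u1].reshape(-1,3);dd=d[v0:v1,u0:u1].ravel()
    m=(w[:,2]>zl)&(w[:,2]<zh)&(dd>0); w=w[m]; c=w.mean(0)
    e,V=np.linalg.eigh(np.cov(w[:,:2].T)); print(nm,len(w),c,w.min(0),w.max(0),'ang',np.degrees(np.arctan2(V[1,1],V[0,1])),np.sqrt(e))
show('bar',215,300,180,280,.085,.13)
show('table',280,310,200,240,-.05,.05)
show('plate',345,440,168,265,.015,.03)
show('stand>35',345,440,168,265,.036,.07)
for nm,b in dict(cupn=(315,350,285,318),cupf=(320,355,125,160),jar=(210,250,100,145),prop=(405,445,105,150),bl=(90,150,215,280),br=(495,550,225,280)).items(): show(nm,*b,.015,.2)
z=np.load('scene1.npz');p,d=z['p'],z['d'];W=cloud('scene',d)
show('S bar',315,415,240,320,.085,.13)
show('S plate',180,310,190,290,.015,.03)
E
```

```text
bar 401 [0.5188 0.1447 0.1044] [0.4636 0.1215 0.0855] [0.574  0.1672 0.1107] ang 161.20197896369552 [0.004  0.0325]
table 1128 [0.555  0.0665 0.0106] [ 0.5087  0.035  -0.0055] [0.6011 0.0987 0.05  ] ang 176.72726797261774 [0.0186 0.0266]
plate 6984 [ 0.5668 -0.148   0.0237] [ 0.4578 -0.2547  0.015 ] [ 0.6723 -0.0445  0.03  ] ang 55.06731520151805 [0.056  0.0588]
stand>35 625 [ 0.5769 -0.1192  0.0433] [ 0.4886 -0.1694  0.036 ] [ 0.6504 -0.0549  0.0512] ang 150.85394342067661 [0.0163 0.061 ]
cupn 314 [ 0.3732 -0.0157  0.0501] [ 0.3487 -0.0424  0.015 ] [0.4052 0.0122 0.0658] ang 116.1127144643246 [0.017  0.0175]
cupf 470 [ 0.7238 -0.0249  0.0526] [ 0.6892 -0.0527  0.0151] [0.7482 0.0049 0.0741] ang 175.87140777285677 [0.0163 0.0193]
jar 994 [0.7604 0.2017 0.0673] [0.7309 0.1743 0.0151] [0.8272 0.2361 0.091 ] ang -178.2063668894075 [0.016  0.0235]
prop 737 [ 0.7579 -0.2184  0.0291] [ 0.7175 -0.252   0.015 ] [ 0.8009 -0.1866  0.0351] ang -159.39798080173622 [0.0137 0.0222]
bl 1286 [0.4891 0.4598 0.032 ] [0.4338 0.3917 0.015 ] [0.5425 0.5008 0.0513] ang 175.08452380741878 [0.0292 0.0318]
br 1197 [ 0.4838 -0.4352  0.0331] [ 0.4321 -0.4739  0.0151] [ 0.5343 -0.3713  0.0513] ang -173.9104685710676 [0.0278 0.0301]
S bar 408 [0.5242 0.1426 0.1043] [0.4614 0.1195 0.0851] [0.5765 0.1674 0.1128] ang 160.64515574918954 [0.0039 0.033 ]
S plate 5476 [ 0.5749 -0.1447  0.0245] [ 0.4548 -0.2606  0.015 ] [ 0.6756 -0.0378  0.03  ] ang 68.09252324286244 [0.0602 0.0631]
```

View pics/crop1.png

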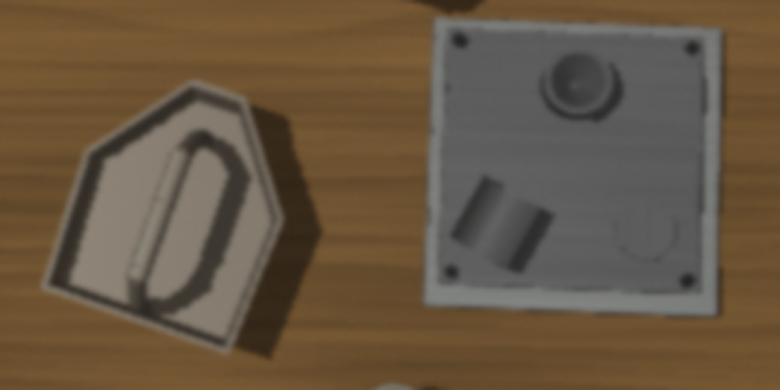

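The crop confirms the beige dish. Its bar runs from (200,135) to (135,285) in the crop, with the pointed end up and right, at a yaw of about -20°. The stand's cup is at the top (+x) and the groove is at the left. I'll move the wrist camera over the stand.

```bash
python3 -m pendant '[{"rot":[0,0,0],"offset":[0.26,-0.18,-0.06],"jaw":1},{"rot":[0,0,0],"offset":[0.26,-0.18,-0.06],"jaw":1},{"rot":[0,0,0],"offset":[0.26,-0.18,-0.06],"jaw":1},{"rot":[0,0,0],"offset":[0.26,-0.18,-0.06],"jaw":1},{"rot":[0,0,0],"offset":[0.26,-0.18,-0.06],"jaw":1},{"rot":[0,0,0],"offset":[0.26,-0.18,-0.06],"jaw":1},{"rot":[0,0,0],"offset":[0.26,-0.18,-0.06],"jaw":1},{"rot":[0,0,0],"offset":[0.26,-0.18,-0.06],"jaw":1}]'
python3 -m pendant '[{"rot":[0,0,0],"offset":[0.26,-0.18,-0.06],"jaw":1},{"rot":[0,0,0],"offset":[0.26,-0.18,-0.06],"jaw":1},{"rot":[0,0,0],"offset":[0.26,-0.18,-0.06],"jaw":1},{"rot":[0,0,0],"offset":[0.26,-0.18,-0.06],"jaw":1},{"rot":[0,0,0.075],"offset":[0,0,0],"jaw":1},{"rot":[0,0,0.075],"offset":[0,0,0],"jaw":1},{"rot":[0,0,0.075],"offset":[0,0,0],"jaw":1},{"rot":[0,0,0],"offset":[0,0,0],"jaw":1}]'
python3 - <<'E'
from h import *
np.set_printoptions(precision=4,suppress=True)
s=telemetry.observe();print(s['time'],s['tool_pos'],s['ee_rot'],s['wrist_force'])
p,d=imaging.grab_frame('wrist'); save(p,'w1.png'); np.savez('w1.npz',p=p,d=d,t=s['tool_pos'],R=s['ee_rot'])
E
```

```text
time: 0.77
tool_pos: [0.3887, -0.3018, 0.2848]
ee_rot: [[0.936, 0.353, -0.006], [0.353, -0.936, 0.006], [-0.003, -0.008, -1.0]]
wrist_force: [0.2, 0.1, -0.1]
finger_gap: 0.0858
time: 1.43
tool_pos: [0.4818, -0.1596, 0.3154]
ee_rot: [[1.0, 0.004, -0.004], [0.004, -1.0, 0.01], [-0.004, -0.01, -1.0]]
wrist_force: [-0.2, -0.7, -0.0]
finger_gap: 0.0854
1.4333 [ 0.4818 -0.1596  0.3154] [[ 1.      0.0039 -0.0044]
 [ 0.0039 -0.9999  0.0102]
 [-0.0044 -0.0102 -0.9999]] [-0.201  -0.6758 -0.0401]
```

View pics/w1.png

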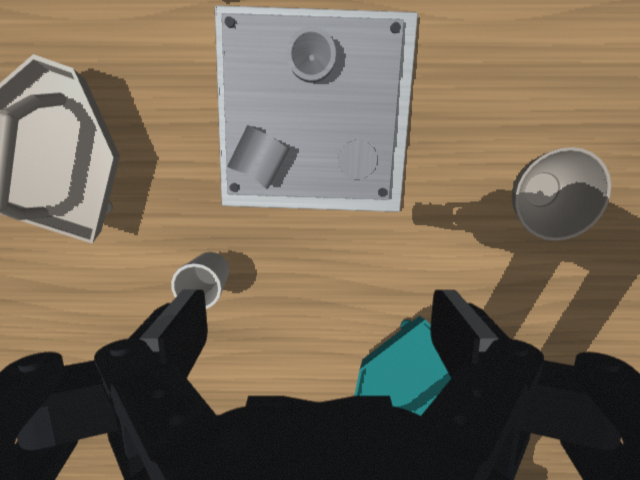

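The wrist view shows the cup at (314,56), the groove at (259,157), the pad at (358,159) and the four plate screws. I'll take a second view from farther ahead, more directly above.

```bash
python3 -m pendant '[{"rot":[0,0,0],"offset":[0.3,-0.08,0],"jaw":1},{"rot":[0,0,0],"offset":[0.3,-0.08,0],"jaw":1},{"rot":[0,0,0],"offset":[0.3,-0.08,0],"jaw":1},{"rot":[0,0,0],"offset":[0,0,0],"jaw":1},{"rot":[0,0,0],"offset":[0,0,0],"jaw":1}]'
python3 - <<'E'
from h import *
np.set_printoptions(precision=4,suppress=True)
s=telemetry.observe();print(s['time'],s['tool_pos'],s['ee_rot'],s['wrist_force'])
p,d=imaging.grab_frame('wrist'); save(p,'w2.png'); np.savez('w2.npz',p=p,d=d,t=s['tool_pos'],R=s['ee_rot'])
E
```

```text
time: 1.9
tool_pos: [0.5901, -0.1296, 0.3125]
ee_rot: [[1.0, 0.026, -0.009], [0.026, -1.0, 0.011], [-0.009, -0.011, -1.0]]
wrist_force: [0.0, 0.1, -0.3]
finger_gap: 0.0851
1.9 [ 0.5901 -0.1296  0.3125] [[ 0.9996  0.0256 -0.0095]
 [ 0.0257 -0.9996  0.0109]
 [-0.0092 -0.0112 -0.9999]] [ 0.0492  0.1029 -0.2631]
```

View pics/w2.png

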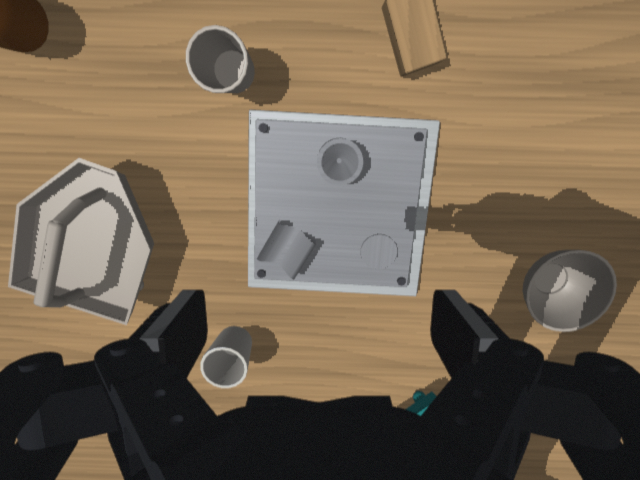

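```bash
cat >> h.py <<'E'
def camw(n,t=None,R=None):
    c=imaging.get_calibration(n);K=c['camera_matrix']
    if n=='wrist':
        T=c['tool_from_camera']; return K,R@T[:3,:3],R@T[:3,3]+t
    return K,c['attitude'],c['eye']
def ortho(p,K,A,e,z,x0,x1,y0,y1,res=.0004):
    # out: rows = x from x1 down to x0, cols = y from y1 down to y0
    xs=np.arange(x1,x0,-res);ys=np.arange(y1,y0,-res)
    X,Y=np.meshgrid(xs,ys,indexing='ij')
    P=(np.stack([X,Y,np.full_like(X,z)],-1)-e)@A
    u=K[0,0]*P[...,0]/P[...,2]+K[0,2];v=K[1,1]*P[...,1]/P[...,2]+K[1,2]
    return cv2.remap(p,u.astype(np.float32),v.astype(np.float32),cv2.INTER_CUBIC)
def wcloud(d,K,A,e):
    v,u=np.mgrid[:480,:640]
    return np.stack([(u-K[0,2])/K[0,0]*d,(v-K[1,2])/K[1,1]*d,d],-1)@A.T+e
E
python3 - <<'E'
from h import *
ims=[]
for f in ['w1','w2','top1']:
    z=np.load(f+'.npz'); n='top' if f=='top1' else 'wrist'
    K,A,e=camw(n,z['t'],z['R']) if n=='wrist' else camw(n)
    for zz in ([.046,.0264] if f!='top1' else []):
        ims.append(ortho(z['p'],K,A,e,zz,.45,.69,-.265,-.035,.0006))
a=np.vstack([np.hstack(ims[0:2]),np.hstack(ims[2:4])]);print(a.shape);a=a[:,:,:];save(cv2.resize(a,None,fx=.75,fy=.75),'ortho.png')
for f in ['w1','w2','top1']:
    z=np.load(f+'.npz'); n='top' if f=='top1' else 'wrist'
    K,A,e=camw(n,z['t'],z['R']) if n=='wrist' else camw(n)
    W=wcloud(z['d'],K,A,e); ok=z['d']>0
    def sel(x0,x1,y0,y1,z0,z1):
        m=ok&(W[...,0]>x0)&(W[...,0]<x1)&(W[...,1]>y0)&(W[...,1]<y1)&(W[...,2]>z0)&(W[...,2]<z1); return W[m]
    t=sel(.3,.8,-.35,.1,-.02,.012);print(f,'table z',np.median(t[:,2]))
    pl=sel(.5,.6,-.2,-.1,.012,.032);print(' plate z',np.median(pl[:,2]))
    w=sel(.59,.68,-.2,-.1,.040,.06)
    c,r=cv2.minEnclosingCircle(w[:,:2].astype(np.float32)); 
    G=np.c_[2*w[:,:2],np.ones(len(w))];s=np.linalg.lstsq(G,(w[:,:2]**2).sum(1),rcond=None)[0]
    print(' cup',c,r,'fit',s[:2],np.sqrt(s[2]+s[:2]@s[:2]),'z',np.median(w[:,2]),len(w))
    g=sel(.46,.57,-.15,-.04,.038,.06);print(' groove',cv2.minAreaRect(g[:,:2].astype(np.float32)),np.median(g[:,2]),len(g))
    b=sel(.42,.72,-.3,0,.012,.03);b=b[:,:2].astype(np.float32);print(' bed',cv2.minAreaRect(b))
E
```

```text
(800, 768, 3)
w1 table z -0.00090144118684235
 plate z 0.023149576238892022
 cup (0.6238101720809937, -0.14815746247768402) 0.025162626057863235 fit [ 0.6235556  -0.14809576] 0.02097528038019948 z 0.04445921348111981 1267
 groove ((0.5205197930335999, -0.09016507863998413), (0.05013895034790039, 0.05007730424404144), 60.945594787597656) 0.04397479132962698 954
 bed ((0.5657814145088196, -0.14953754842281342), (0.21532833576202393, 0.2152862250804901), 88.3577880859375)
w2 table z -0.0009174867432777956
 plate z 0.02315229023072468
 cup (0.6240212321281433, -0.1482725888490677) 0.025087449699640274 fit [ 0.62402906 -0.14813279] 0.02088970295959037 z 0.044513772626597836 1021
 groove ((0.5204856991767883, -0.09024287760257721), (0.05020871385931969, 0.050650544464588165), 61.00262451171875) 0.04397531118162287 806
 bed ((0.5878340601921082, -0.1317409723997116), (0.2563154995441437, 0.26430800557136536), 89.99871063232422)
top1 table z 8.241327323743608e-05
 plate z 0.024172862099901438
 cup (0.625068724155426, -0.14590942859649658) 0.02550751343369484 fit [ 0.62449561 -0.14583863] 0.02077097334570593 z 0.0450445212751005 267
 groove ((0.5215541124343872, -0.08801098167896271), (0.04991300404071808, 0.05012158304452896), 60.57169723510742) 0.04462187259802819 252
 bed ((0.5879670977592468, -0.12947697937488556), (0.25638508796691895, 0.2630484402179718), 89.86164855957031)
```

View pics/ortho.png

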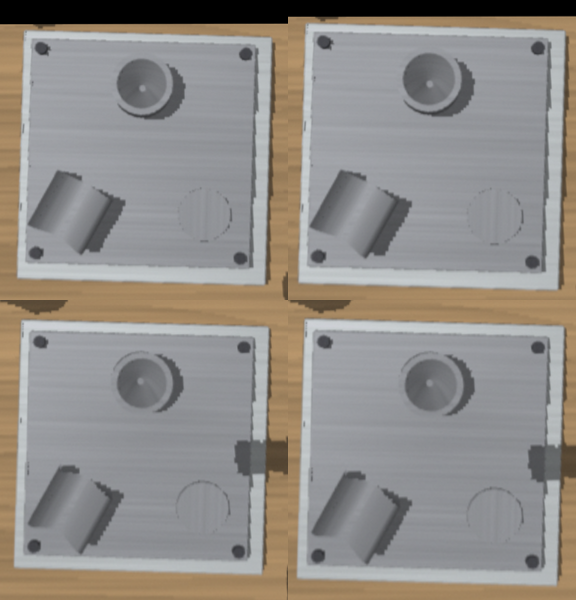

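From the wrist views, the cup centre is (0.624,-0.148), the groove centre is (0.5205,-0.090) and the yaw is -1.6°. The cup-to-groove distance is 118.4 mm against 118.5 nominal. The home handle position is therefore about (0.5639,-0.1464). Next I'll look at the dish from above.

```bash
python3 -m pendant '[{"rot":[0,0,0],"offset":[-0.066,-0.29,0.05],"jaw":1},{"rot":[0,0,0],"offset":[-0.066,-0.29,0.05],"jaw":1},{"rot":[0,0,0],"offset":[-0.066,-0.29,0.05],"jaw":1},{"rot":[0,0,0],"offset":[-0.066,-0.29,0.05],"jaw":1},{"rot":[0,0,0],"offset":[-0.066,-0.29,0.05],"jaw":1},{"rot":[0,0,0],"offset":[-0.066,-0.29,0.05],"jaw":1},{"rot":[0,0,0],"offset":[-0.066,-0.29,0.05],"jaw":1},{"rot":[0,0,0],"offset":[-0.066,-0.29,0.05],"jaw":1}]'
python3 -m pendant '[{"rot":[-0.002,0.002,0.078],"offset":[0,0,0],"jaw":1},{"rot":[-0.002,0.002,0.078],"offset":[0,0,0],"jaw":1},{"rot":[-0.002,0.002,0.078],"offset":[0,0,0],"jaw":1},{"rot":[0,0,0],"offset":[0,0,0],"jaw":1},{"rot":[0,0,0],"offset":[0,0,0],"jaw":1}]'
cat > m.py <<'E'
from h import *
import sys
np.set_printoptions(precision=4,suppress=True)
def shot(f):
    s=telemetry.observe();print(s['time'],s['tool_pos'],s['ee_rot'].tolist(),s['wrist_force'],s['finger_gap'])
    p,d=imaging.grab_frame('wrist'); save(p,f+'.png'); np.savez(f+'.npz',p=p,d=d,t=s['tool_pos'],R=s['ee_rot'])
    K,A,e=camw('wrist',s['tool_pos'],s['ee_rot']); return s,p,d,wcloud(d,K,A,e)
E
python3 - <<'E'
from m import *
s,p,d,W=shot('w3')
m=(d>0)&(W[...,2]>.085)&(W[...,2]<.125)&(abs(W[...,0]-.52)<.09)&(abs(W[...,1]-.145)<.06);w=W[m];print(len(w),w.min(0),w.max(0))
print(cv2.minAreaRect(w[w[:,2]>.09][:,:2].astype(np.float32)))
t=w[w[:,2]>.101];print(t.mean(0),cv2.minAreaRect(t[:,:2].astype(np.float32)),np.median(t[:,2]))
E
```

```text
time: 2.62
tool_pos: [0.5112, 0.1426, 0.2657]
ee_rot: [[1.0, 0.021, -0.008], [0.021, -1.0, 0.006], [-0.008, -0.006, -1.0]]
wrist_force: [0.4, 0.1, 1.0]
finger_gap: 0.0854
time: 3.03
tool_pos: [0.5012, 0.1461, 0.2646]
ee_rot: [[0.941, -0.338, -0.007], [-0.338, -0.941, -0.004], [-0.005, 0.006, -1.0]]
wrist_force: [0.4, -1.2, -1.0]
finger_gap: 0.0855
3.0333 [0.5012 0.1461 0.2646] [[0.9412865234292522, -0.3375459011859717, -0.006515013662448587], [-0.3375748888397807, -0.9412901813977971, -0.003998603370156227], [-0.00478280621407077, 0.0059631364777575965, -0.9999707824572008]] [ 0.3974 -1.152  -0.9508] 0.08550795045911253
2210 [0.4631 0.121  0.085 ] [0.5741 0.1664 0.1082]
((0.5186213850975037, 0.14363881945610046), (0.013966025784611702, 0.11130189895629883), 71.2032241821289)
[0.5212 0.1428 0.1052] ((0.5186467170715332, 0.14363020658493042), (0.013966025784611702, 0.09876473993062973), 71.2032241821289) 0.10546578338316503
```

View pics/w3.png

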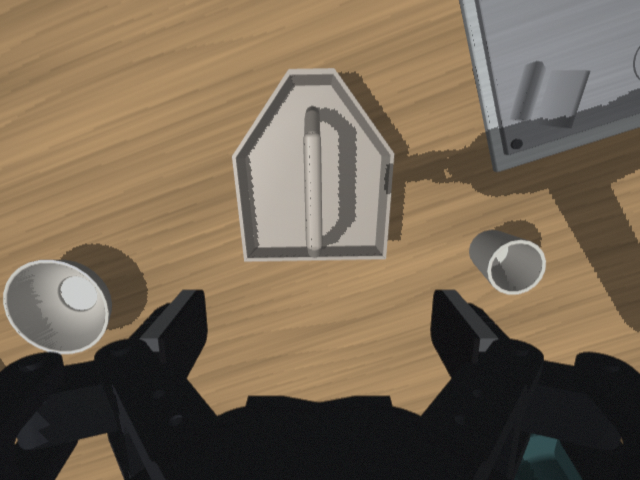

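The dish in the wrist view has its nose at (313,72), pointing up, and the bar running from (313,110) to (314,252). The bar centre is (0.5186,0.1436) at yaw -18.8°, with its top at about 0.106. Both cameras agree. I'll descend partway and check again.

```bash
python3 -m pendant '[{"rot":[0.004,0.003,-0.01],"offset":[0.07,-0.015,0.27],"jaw":1},{"rot":[0,0,0],"offset":[0.07,-0.015,0.27],"jaw":1},{"rot":[0,0,0],"offset":[0,0,0.27],"jaw":1},{"rot":[0,0,0],"offset":[0,0,0.1],"jaw":1},{"rot":[0,0,0],"offset":[0,0,0],"jaw":1},{"rot":[0,0,0],"offset":[0,0,0],"jaw":1}]'
python3 - <<'E'
from m import *
s,p,d,W=shot('w4')
m=(d>0)&(W[...,2]>.085)&(W[...,2]<.125)&(abs(W[...,0]-.52)<.09)&(abs(W[...,1]-.145)<.06);w=W[m]
t=w[w[:,2]>.101];print(cv2.minAreaRect(t[:,:2].astype(np.float32)),np.median(t[:,2]))
c=np.array(cv2.minAreaRect(t[:,:2].astype(np.float32))[0]); dl=np.r_[c-s['tool_pos'][:2],0]; print('tool delta mm',s['ee_rot'].T@dl*1000)
E
```

```text
time: 3.58
tool_pos: [0.5217, 0.1396, 0.155]
ee_rot: [[0.952, -0.306, 0.008], [-0.306, -0.952, 0.002], [0.007, -0.004, -1.0]]
wrist_force: [0.6, 0.3, -0.6]
finger_gap: 0.0851
3.5833 [0.5217 0.1396 0.155 ] [[0.9519651219381124, -0.3060921241400003, 0.008367685033340313], [-0.306114713793108, -0.9519933946916277, 0.0015357287762642854], [0.007495906397370259, -0.004023431740852129, -0.9999638110373337]] [ 0.5896  0.2573 -0.584 ] 0.0851461928274982
((0.5191168785095215, 0.14335082471370697), (0.014005865901708603, 0.09899184852838516), 71.28777313232422) 0.10546993034645519
tool delta mm [-3.634  -2.7576 -0.0161]
```

View pics/w4.png

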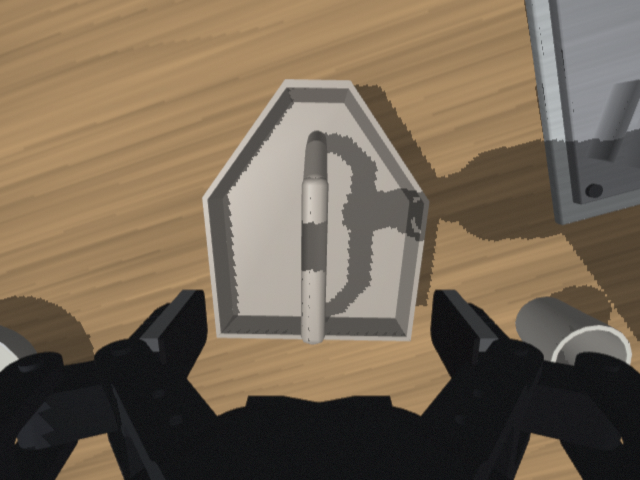

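The bar is at column 314, between the fingers, with small corrections left to make. I'll lower to grasp height.

```bash
python3 -m pendant '[{"rot":[-0.002,-0.003,0.01],"offset":[-0.03,-0.023,0.2],"jaw":1},{"rot":[0,0,0],"offset":[0,0,0.2],"jaw":1},{"rot":[0,0,0],"offset":[0,0,0.15],"jaw":1},{"rot":[0,0,0],"offset":[0,0,0.0],"jaw":1},{"rot":[0,0,0],"offset":[0,0,0],"jaw":1}]'
python3 - <<'E'
from m import *
s=telemetry.observe();print(s['tool_pos'],s['ee_rot'],s['wrist_force'])
c=np.array([.5190,.1434]); dl=np.r_[c-s['tool_pos'][:2],.081-s['tool_pos'][2]]; print('tool delta mm',s['ee_rot'].T@dl*1000)
E
```

```text
time: 4.05
tool_pos: [0.5272, 0.1435, 0.0959]
ee_rot: [[0.948, -0.318, 0.019], [-0.318, -0.948, 0.002], [0.017, -0.008, -1.0]]
wrist_force: [-0.4, 0.0, 0.2]
finger_gap: 0.0856
[0.5272 0.1435 0.0959] [[ 0.948  -0.3176  0.0189]
 [-0.3177 -0.9482  0.0022]
 [ 0.0172 -0.0081 -0.9998]] [-0.4219  0.0274  0.2243]
tool delta mm [-7.981   2.7801 14.729 ]
```

```bash
cat > st.py <<'E'
from m import *
def st(tx,ty,tz,yaw):
    s=telemetry.observe();R=s['ee_rot'];a=np.radians(yaw)
    from scipy.spatial.transform import Rotation as Ro
    T=np.array([[np.cos(a),np.sin(a),0],[np.sin(a),-np.cos(a),0],[0,0,-1]])
    rv=Ro.from_matrix(R.T@T).as_rotvec()
    dl=R.T@(np.array([tx,ty,tz])-s['tool_pos'])
    print('t',round(s['time'],2),'pos',s['tool_pos'],'F',s['wrist_force'],'M',s['wrist_torque'],'gap',round(s['finger_gap'],4),'\n rot units',rv/(np.pi/2),'off units',dl/.12,'tilt',R[:2,2])
if __name__=='__main__': st(*map(float,sys.argv[1:5]))
E
python3 -m pendant '[{"rot":[-0.005,-0.011,0.0],"offset":[-0.067,0.023,0.0],"jaw":1},{"rot":[0,0,0],"offset":[0,0,0],"jaw":1},{"rot":[0,0,0],"offset":[0,0,0.0],"jaw":1}]'
python3 st.py .519 .1434 .081 -18.8
```

```text
time: 4.3
tool_pos: [0.5205, 0.1436, 0.1001]
ee_rot: [[0.949, -0.317, 0.004], [-0.317, -0.949, 0.001], [0.003, -0.002, -1.0]]
wrist_force: [1.3, 0.3, 0.8]
finger_gap: 0.0855
t 4.3 pos [0.5205 0.1436 0.1001] F [1.2714 0.2896 0.8444] M [-0.0294 -0.0118  0.0164] gap 0.0855 
 rot units [-0.0013 -0.0022  0.0038] off units [-0.0117  0.0058  0.1587] tilt [0.004  0.0009]
```

```bash
python3 -m pendant '[{"rot":[-0.001,-0.002,0.004],"offset":[-0.012,0.006,0.08],"jaw":1},{"rot":[0,0,0],"offset":[0,0,0.08],"jaw":1},{"rot":[0,0,0],"offset":[0,0,0.0],"jaw":1},{"rot":[0,0,0],"offset":[0,0,0.0],"jaw":1}]'
python3 st.py .519 .1434 .081 -18.8
```

```text
time: 4.63
tool_pos: [0.5208, 0.1437, 0.0818]
ee_rot: [[0.946, -0.323, 0.006], [-0.323, -0.946, 0.001], [0.005, -0.003, -1.0]]
wrist_force: [0.3, 0.4, -0.3]
finger_gap: 0.0855
t 4.63 pos [0.5208 0.1437 0.0818] F [ 0.27    0.3613 -0.3046] M [-0.0239  0.0217 -0.0005] gap 0.0855 
 rot units [-0.0018 -0.0032 -0.0004] off units [-0.0133  0.0073  0.0064] tilt [0.0057 0.0011]
```

```bash
python3 -m pendant '[{"rot":[-0.002,-0.003,0],"offset":[-0.013,0.007,0.006],"jaw":1},{"rot":[0,0,0],"offset":[0,0,0.0],"jaw":1}]' 20
python3 st.py .519 .1434 .081 -18.8
python3 -m pendant '[{"rot":[0,0,0],"offset":[0,0,0],"jaw":0.4},{"rot":[0,0,0],"offset":[0,0,0.0],"jaw":0.4},{"rot":[0,0,0],"offset":[0,0,0.0],"jaw":0.25},{"rot":[0,0,0],"offset":[0,0,0.0],"jaw":0.25}]' 20
python3 st.py .519 .1434 .081 -18.8
```

```text
time: 4.8
tool_pos: [0.5184, 0.1433, 0.0803]
ee_rot: [[0.946, -0.323, -0.002], [-0.323, -0.946, -0.001], [-0.001, 0.001, -1.0]]
wrist_force: [-0.3, 0.0, 0.7]
finger_gap: 0.0853
t 4.8 pos [0.5184 0.1433 0.0803] F [-0.2607  0.0186  0.7139] M [-0.0027 -0.0048  0.0343] gap 0.0853 
 rot units [ 0.0007  0.0009 -0.0004] off units [ 0.0047 -0.0022 -0.0055] tilt [-0.0017 -0.0006]
time: 5.13
tool_pos: [0.5184, 0.1433, 0.0803]
ee_rot: [[0.946, -0.323, -0.002], [-0.323, -0.946, -0.001], [-0.002, 0.001, -1.0]]
wrist_force: [1.0, 0.9, 0.1]
finger_gap: 0.0384
t 5.13 pos [0.5184 0.1433 0.0803] F [0.952  0.8559 0.0858] M [ 0.0252 -0.0267 -0.0208] gap 0.0384 
 rot units [ 0.0008  0.0011 -0.0003] off units [ 0.0045 -0.0021 -0.0058] tilt [-0.002  -0.0007]
```

```bash
python3 -m pendant '[{"rot":[0,0,0],"offset":[0,0,0],"jaw":0.2},{"rot":[0,0,0],"offset":[0,0,0.0],"jaw":0.1},{"rot":[0,0,0],"offset":[0,0,0.0],"jaw":0.0},{"rot":[0,0,0],"offset":[0,0,0.0],"jaw":0.0},{"rot":[0,0,0],"offset":[0,0,0.0],"jaw":0.0},{"rot":[0,0,0],"offset":[0,0,0.0],"jaw":0.0}]' 20
python3 st.py .519 .1434 .081 -18.8
python3 -c "
from m import *
s,p,d,W=shot('w5')"
```

```text
time: 5.63
tool_pos: [0.5186, 0.1436, 0.0805]
ee_rot: [[0.946, -0.323, -0.002], [-0.323, -0.946, -0.0], [-0.001, 0.001, -1.0]]
wrist_force: [0.0, 0.0, -0.6]
finger_gap: 0.0138
t 5.63 pos [0.5186 0.1436 0.0805] F [ 0.0492  0.0417 -0.5845] M [0.0357 0.023  0.0359] gap 0.0138 
 rot units [ 0.0005  0.0008 -0.0003] off units [ 0.004   0.0003 -0.0041] tilt [-0.0015 -0.0003]
5.6333 [0.5186 0.1436 0.0805] [[0.9464788433708786, -0.32276236656339585, -0.0015012600440157135], [-0.32276313598329714, -0.9464797254926878, -0.0002954344500893907], [-0.0013255570720778814, 0.0007641738563454193, -0.9999988294676979]] [ 0.0492  0.0417 -0.5845] 0.01384140127152994
```

View pics/w5.png

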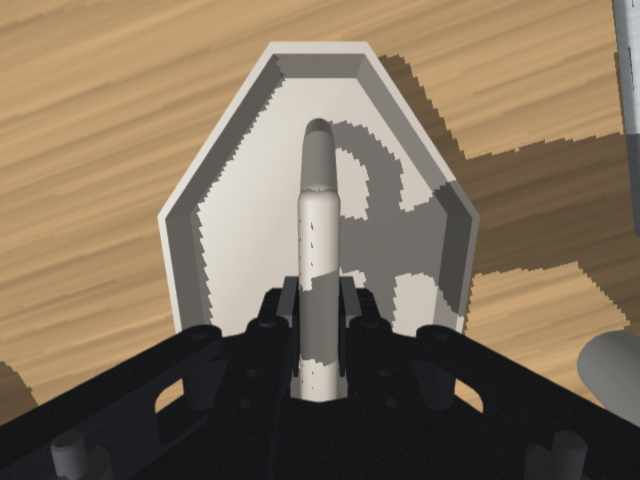

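The fingers hold the bar (gap 13.8 mm, bar at column 318). I'll lift a little and check for slip.

```bash
python3 -m pendant '[{"rot":[0,0,0],"offset":[0,0,-0.05],"jaw":0},{"rot":[0,0,0],"offset":[0,0,-0.08],"jaw":0},{"rot":[0,0,0],"offset":[0,0,-0.1],"jaw":0.0},{"rot":[0,0,0],"offset":[0,0,0],"jaw":0.0},{"rot":[0,0,0],"offset":[0,0,0.0],"jaw":0.0}]'
python3 st.py .519 .1434 .175 -18.8
python3 -c "
from m import *
s,p,d,W=shot('w6')"
```

```text
time: 6.1
tool_pos: [0.5164, 0.1431, 0.1092]
ee_rot: [[0.946, -0.323, -0.006], [-0.323, -0.946, -0.001], [-0.006, 0.003, -1.0]]
wrist_force: [-0.9, 0.4, -4.1]
finger_gap: 0.0135
t 6.1 pos [0.5164 0.1431 0.1092] F [-0.8905  0.4229 -4.1061] M [-0.0398  0.0502  0.0191] gap 0.0135 
 rot units [ 0.002   0.0035 -0.0004] off units [ 0.0168 -0.0076 -0.5481] tilt [-0.0063 -0.0012]
6.1 [0.5164 0.1431 0.1092] [[0.9464446924226934, -0.3228051728502425, -0.006266144431646073], [-0.3228185371961861, -0.9464600835506518, -0.0012256785091285187], [-0.005535000219318136, 0.003182864498865255, -0.9999796163653306]] [-0.8905  0.4229 -4.1061] 0.01349203345276462
```

View pics/w6.png

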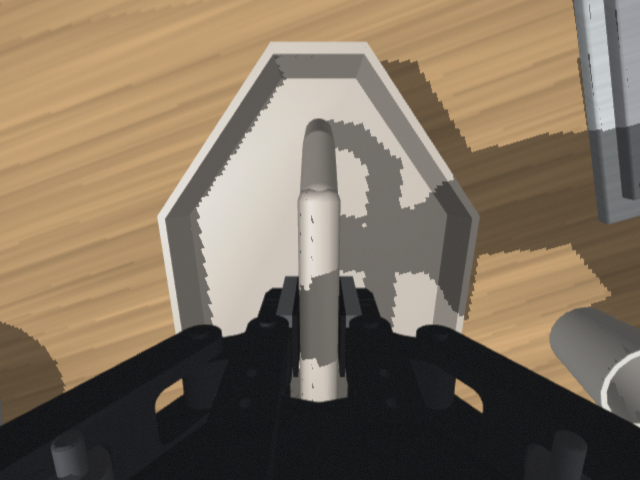

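The dish looks identical in hand, so there was no slip, and the weight reads about 4.1 N. I'll keep lifting.

```bash
python3 -m pendant '[{"rot":[0.002,0.003,0],"offset":[0.016,-0.008,-0.1],"jaw":0},{"rot":[0,0,0],"offset":[0,0,-0.12],"jaw":0},{"rot":[0.001,0.002,0],"offset":[0.01,0,-0.12],"jaw":0.0},{"rot":[0,0,0],"offset":[0,0,-0.12],"jaw":0.0},{"rot":[0,0,0],"offset":[0,0,-0.08],"jaw":0.0},{"rot":[0,0,0],"offset":[0,0,0.0],"jaw":0.0},{"rot":[0,0,0],"offset":[0,0,0.0],"jaw":0.0}]'
python3 st.py .5635 -.1464 .175 -1.6
```

```text
time: 6.73
tool_pos: [0.5184, 0.1427, 0.1776]
ee_rot: [[0.946, -0.323, 0.0], [-0.323, -0.946, 0.001], [0.0, -0.001, -1.0]]
wrist_force: [0.1, 0.9, -4.1]
finger_gap: 0.0133
t 6.73 pos [0.5184 0.1427 0.1776] F [ 0.0707  0.8783 -4.0514] M [ 0.0239  0.0318 -0.0515] gap 0.0133 
 rot units [-0.0004 -0.0001 -0.1916] off units [1.1338 2.1587 0.0203] tilt [0.0002 0.0005]
```

```bash
python3 -m pendant '[{"rot":[0,0,-0.03],"offset":[0,0.06,0],"jaw":0},{"rot":[0,0,-0.05],"offset":[0,0.1,0],"jaw":0},{"rot":[0,0,-0.05],"offset":[0.03,0.15,0],"jaw":0.0},{"rot":[0,0,-0.04],"offset":[0.03,0.2,0],"jaw":0.0},{"rot":[0,0,-0.02],"offset":[0.04,0.2,0],"jaw":0.0},{"rot":[0,0,0],"offset":[0.04,0.2,0.0],"jaw":0.0},{"rot":[0,0,0],"offset":[0.04,0.2,0.0],"jaw":0.0},{"rot":[0,0,0],"offset":[0.04,0.2,0.0],"jaw":0.0}]'
python3 st.py .5635 -.1464 .175 -1.6
```

```text
time: 7.4
tool_pos: [0.5254, -0.0152, 0.1714]
ee_rot: [[1.0, -0.007, -0.009], [-0.007, -1.0, 0.004], [-0.009, -0.004, -1.0]]
wrist_force: [0.6, -1.0, -3.5]
finger_gap: 0.0135
t 7.4 pos [ 0.5254 -0.0152  0.1714] F [ 0.558  -1.009  -3.5188] M [-0.0127  0.0658 -0.0209] gap 0.0135 
 rot units [-0.0023  0.0059  0.0133] off units [ 0.3247  1.0909 -0.0372] tilt [-0.0092  0.0037]
```

```bash
python3 -m pendant '[{"rot":[-0.002,0.006,0.01],"offset":[0.05,0.18,-0.02],"jaw":0},{"rot":[0,0,0],"offset":[0.05,0.18,-0.01],"jaw":0},{"rot":[0,0,0],"offset":[0.05,0.18,0],"jaw":0.0},{"rot":[0,0,0],"offset":[0.05,0.18,0],"jaw":0.0},{"rot":[0,0,0],"offset":[0.05,0.15,0],"jaw":0.0},{"rot":[0,0,0],"offset":[0.04,0.1,0.0],"jaw":0.0},{"rot":[0,0,0],"offset":[0,0,0.0],"jaw":0.0},{"rot":[0,0,0],"offset":[0,0,0.0],"jaw":0.0}]'
python3 st.py .5635 -.1464 .175 -1.6
```

```text
time: 8.07
tool_pos: [0.555, -0.1426, 0.167]
ee_rot: [[1.0, -0.029, -0.01], [-0.029, -1.0, 0.002], [-0.01, -0.002, -1.0]]
wrist_force: [-0.7, 0.5, -3.9]
finger_gap: 0.0137
t 8.07 pos [ 0.555  -0.1426  0.167 ] F [-0.7064  0.5003 -3.8561] M [0.0181 0.0627 0.0045] gap 0.0137 
 rot units [-0.0011  0.0066 -0.0006] off units [ 0.0709  0.0294 -0.0671] tilt [-0.0104  0.002 ]
```

```bash
python3 -m pendant '[{"rot":[-0.001,0.006,0],"offset":[0.07,0.03,0],"jaw":0},{"rot":[0,0,0],"offset":[0,0,0],"jaw":0},{"rot":[0,0,0],"offset":[0,0,0],"jaw":0.0}]'
python3 st.py .5635 -.1464 .1069 -1.6
python3 - <<'E'
from m import *
p,d=imaging.grab_frame('scene'); a=p[130:330,150:420]; save(cv2.resize(a,None,fx=2.9,fy=2.9,interpolation=cv2.INTER_CUBIC),'s2.png')
s,p,d,W=shot('w7')
E
```

```text
time: 8.32
tool_pos: [0.5627, -0.1442, 0.1657]
ee_rot: [[1.0, -0.028, -0.003], [-0.028, -1.0, 0.002], [-0.003, -0.002, -1.0]]
wrist_force: [0.1, 0.5, -2.9]
finger_gap: 0.0134
t 8.32 pos [ 0.5627 -0.1442  0.1657] F [ 0.057   0.5229 -2.9012] M [-0.0297  0.1012  0.0247] gap 0.0134 
 rot units [-0.0013  0.0019  0.0001] off units [0.0083 0.0188 0.4901] tilt [-0.0029  0.0021]
8.3667 [ 0.563  -0.1442  0.1658] [[0.9996189606342131, -0.027508748871113566, -0.002280849868177063], [-0.027504454985137386, -0.9996198884090217, 0.0018930539098235201], [-0.0023320584353096687, -0.001829599049235155, -0.9999956070257375]] [ 0.8469 -0.3733 -3.5279] 0.013389174982891513
```

View pics/s2.png

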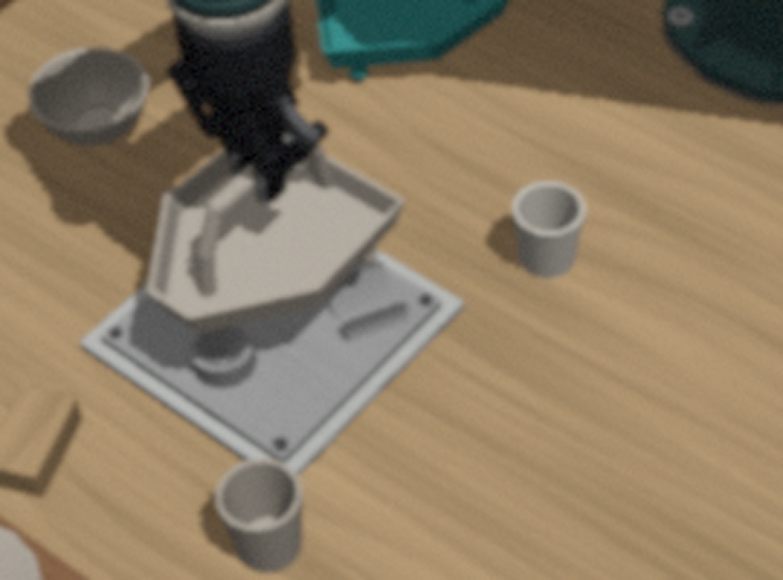

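View pics/w7.png

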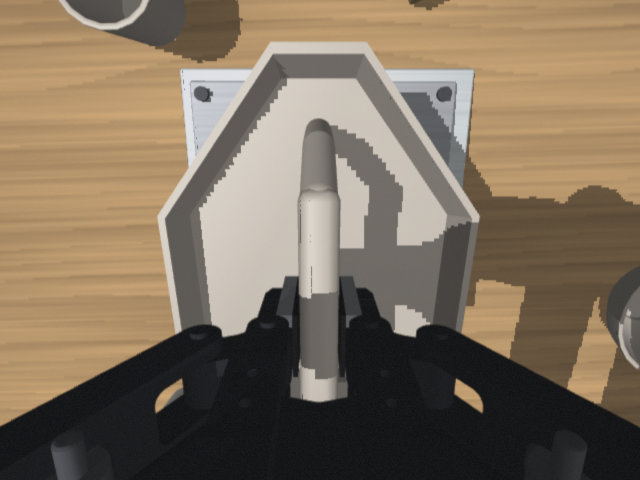

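The dish is unchanged in the gripper and hovers over the stand with its nose over the cup. I'll come down to just above the seat rims.

```bash
python3 -m pendant '[{"rot":[-0.001,0.001,0],"offset":[0.005,0.018,0.08],"jaw":0},{"rot":[0,0,0],"offset":[0,0,0.09],"jaw":0},{"rot":[0,0,0],"offset":[0,0,0.07],"jaw":0.0},{"rot":[0,0,0],"offset":[0,0,0],"jaw":0.0},{"rot":[0,0,0],"offset":[0,0,0],"jaw":0.0}]'
python3 st.py .5635 -.1464 .1069 -1.6
```

```text
time: 8.83
tool_pos: [0.5628, -0.1448, 0.1339]
ee_rot: [[1.0, -0.025, -0.001], [-0.025, -1.0, 0.0], [-0.001, -0.0, -1.0]]
wrist_force: [0.2, 0.2, -4.0]
finger_gap: 0.0136
t 8.83 pos [ 0.5628 -0.1448  0.1339] F [ 0.1743  0.1797 -3.9883] M [0.0104 0.1013 0.0179] gap 0.0136 
 rot units [-0.0002  0.0008  0.0016] off units [0.0068 0.013  0.2248] tilt [-0.0013  0.0004]
```

```bash
python3 -m pendant '[{"rot":[0,0.001,0.002],"offset":[0.008,0.016,0.03],"jaw":0},{"rot":[0,0,0],"offset":[0,0,0.03],"jaw":0},{"rot":[0,0,0],"offset":[0,0,0],"jaw":0.0},{"rot":[0,0,0],"offset":[0,0,0],"jaw":0.0}]'
python3 st.py .5635 -.1464 .1069 -1.6
```

```text
time: 9.17
tool_pos: [0.5635, -0.147, 0.1254]
ee_rot: [[1.0, -0.029, -0.001], [-0.029, -1.0, 0.001], [-0.001, -0.001, -1.0]]
wrist_force: [-0.1, 0.4, -3.4]
finger_gap: 0.0133
t 9.17 pos [ 0.5635 -0.147   0.1254] F [-0.0974  0.4117 -3.4142] M [ 0.0094  0.0136 -0.0235] gap 0.0133 
 rot units [-0.0004  0.0004 -0.0007] off units [ 0.0003 -0.0045  0.1542] tilt [-0.0006  0.0007]
```

```bash
python3 -m pendant '[{"rot":[0,0,-0.001],"offset":[0,-0.004,0.03],"jaw":0},{"rot":[0,0,0],"offset":[0,0,0.03],"jaw":0},{"rot":[0,0,0],"offset":[0,0,0],"jaw":0.0}]'
python3 st.py .5635 -.1464 .1069 -1.6
python3 -m pendant '[{"rot":[0,0,0],"offset":[0,0,0.02],"jaw":0},{"rot":[0,0,0],"offset":[0,0,0.02],"jaw":0},{"rot":[0,0,0],"offset":[0,0,0],"jaw":0.0}]'
python3 st.py .5635 -.1464 .1069 -1.6
```

```text
time: 9.42
tool_pos: [0.5641, -0.1467, 0.1182]
ee_rot: [[1.0, -0.027, 0.001], [-0.027, -1.0, 0.0], [0.001, -0.0, -1.0]]
wrist_force: [-0.9, -0.2, -3.0]
finger_gap: 0.0141
t 9.42 pos [ 0.5641 -0.1467  0.1182] F [-0.9221 -0.2025 -3.0154] M [ 0.014   0.0147 -0.0263] gap 0.0141 
 rot units [-0.0001 -0.0005  0.0003] off units [-0.0048 -0.0027  0.0944] tilt [0.0009 0.0002]
time: 9.67
tool_pos: [0.5642, -0.1468, 0.113]
ee_rot: [[1.0, -0.027, 0.001], [-0.027, -1.0, 0.0], [0.001, -0.0, -1.0]]
wrist_force: [-0.4, 0.3, -3.9]
finger_gap: 0.0139
t 9.67 pos [ 0.5642 -0.1468  0.113 ] F [-0.4281  0.2589 -3.8892] M [ 0.0238  0.032  -0.0357] gap 0.0139 
 rot units [-0.0001 -0.0007  0.0003] off units [-0.0056 -0.0028  0.0509] tilt [0.0011 0.0001]
```

```bash
python3 -m pendant '[{"rot":[0,-0.001,0],"offset":[-0.005,-0.003,0.012],"jaw":0},{"rot":[0,0,0],"offset":[0,0,0],"jaw":0}]'
python3 st.py .5635 -.1464 .1069 -1.6
python3 -m pendant '[{"rot":[0,0,0],"offset":[0,0,0.015],"jaw":0},{"rot":[0,0,0],"offset":[0,0,0],"jaw":0}]'
python3 st.py .5635 -.1464 .1069 -1.6
```

```text
time: 9.83
tool_pos: [0.5635, -0.1463, 0.1114]
ee_rot: [[1.0, -0.027, -0.001], [-0.027, -1.0, 0.0], [-0.001, -0.0, -1.0]]
wrist_force: [-0.3, 0.3, -4.3]
finger_gap: 0.0134
t 9.83 pos [ 0.5635 -0.1463  0.1114] F [-0.2923  0.2782 -4.2727] M [-0.0343  0.0189 -0.0329] gap 0.0134 
 rot units [-0.0001  0.0005  0.0003] off units [0.0003 0.0006 0.0372] tilt [-0.0007  0.0002]
time: 10.0
tool_pos: [0.5636, -0.1463, 0.1095]
ee_rot: [[1.0, -0.027, -0.001], [-0.027, -1.0, 0.0], [-0.001, -0.0, -1.0]]
wrist_force: [0.4, 0.5, -3.4]
finger_gap: 0.0137
t 10.0 pos [ 0.5636 -0.1463  0.1095] F [ 0.4391  0.5252 -3.376 ] M [ 0.0213  0.0306 -0.0135] gap 0.0137 
 rot units [-0.0001  0.0004  0.0003] off units [-0.0005  0.0007  0.0213] tilt [-0.0006  0.0001]
```

```bash
for i in 1; do python3 -m pendant '[{"rot":[0,0,0],"offset":[0,0,0.008],"jaw":0},{"rot":[0,0,0],"offset":[0,0,0],"jaw":0}]' >/dev/null
python3 st.py .5635 -.1464 .1069 -1.6; done
python3 -m pendant '[{"rot":[0,0,0],"offset":[0,0,0.008],"jaw":0},{"rot":[0,0,0],"offset":[0,0,0],"jaw":0}]' >/dev/null
python3 st.py .5635 -.1464 .1069 -1.6
```

```text
t 10.17 pos [ 0.5637 -0.1463  0.1085] F [-0.1358 -0.4457 -3.9324] M [-0.0505  0.0213 -0.0101] gap 0.0135 
 rot units [-0.      0.0002  0.0003] off units [-0.0013  0.0006  0.013 ] tilt [-0.0004  0.    ]
t 10.33 pos [ 0.564  -0.1465  0.1076] F [ 0.5865 -0.2232 -3.3194] M [-0.0016 -0.0646 -0.0168] gap 0.0135 
 rot units [ 0.0002 -0.0002  0.0004] off units [-0.0038 -0.0009  0.0059] tilt [ 0.0003 -0.0003]
```

```bash
python3 -m pendant '[{"rot":[0,0,0],"offset":[0,0,0.004],"jaw":0},{"rot":[0,0,0],"offset":[0,0,0],"jaw":0}]' >/dev/null
python3 st.py .5635 -.1464 .1069 -1.6
python3 -m pendant '[{"rot":[0,0,0],"offset":[0,0,0.004],"jaw":0},{"rot":[0,0,0],"offset":[0,0,0],"jaw":0}]' >/dev/null
python3 st.py .5635 -.1464 .1069 -1.6
```

```text
t 10.5 pos [ 0.564  -0.1467  0.1074] F [ 0.041  -0.5877 -2.1183] M [ 0.0215 -0.02    0.0302] gap 0.0131 
 rot units [ 0.0004 -0.0003  0.0004] off units [-0.0046 -0.0026  0.004 ] tilt [ 0.0005 -0.0007]
t 10.67 pos [ 0.564  -0.1468  0.1072] F [-0.1931 -0.3442 -2.2509] M [-0.0025  0.0531  0.0614] gap 0.0138 
 rot units [ 0.0005 -0.0003  0.0004] off units [-0.0041 -0.003   0.0029] tilt [ 0.0005 -0.0007]
```

Contact begins at z≈0.1075, about 0.6 mm above the expected home height. I'll keep easing down.

```bash
python3 -m pendant '[{"rot":[0,0,0],"offset":[0,0,0.006],"jaw":0},{"rot":[0,0,0],"offset":[0,0,0],"jaw":0}]' >/dev/null
python3 st.py .5635 -.1464 .1069 -1.6
python3 -m pendant '[{"rot":[0,0,0],"offset":[0,0,0.006],"jaw":0},{"rot":[0,0,0],"offset":[0,0,0],"jaw":0}]' >/dev/null
python3 st.py .5635 -.1464 .1069 -1.6
```

```text
t 10.83 pos [ 0.564  -0.1468  0.1072] F [-0.4354  0.0794 -2.074 ] M [-0.0153  0.1014 -0.0221] gap 0.0136 
 rot units [ 0.0006 -0.0006  0.0004] off units [-0.0042 -0.0033  0.0028] tilt [ 0.0008 -0.0009]
t 11.0 pos [ 0.564  -0.1468  0.1072] F [-0.3702 -0.2472 -0.9136] M [-0.0349  0.1978  0.0697] gap 0.0133 
 rot units [ 0.0007 -0.0007  0.0004] off units [-0.0039 -0.0033  0.0022] tilt [ 0.001  -0.0011]
```

```bash
python3 -m pendant '[{"rot":[0,-0.001,0],"offset":[0,0,0.01],"jaw":0},{"rot":[0,0,0],"offset":[0,0,0.005],"jaw":0}]' >/dev/null
python3 st.py .5635 -.1464 .1069 -1.6
python3 -m pendant '[{"rot":[0,-0.001,0],"offset":[0,0,0.01],"jaw":0},{"rot":[0,0,0],"offset":[0,0,0.005],"jaw":0}]' >/dev/null
python3 st.py .5635 -.1464 .1069 -1.6
```

```text
t 11.17 pos [ 0.564  -0.1468  0.107 ] F [-2.938   1.781   5.1763] M [ 0.1161  0.4725 -0.0756] gap 0.0138 
 rot units [0.0008 0.0001 0.0005] off units [-0.004  -0.003   0.0006] tilt [-0.0002 -0.0013]
t 11.33 pos [ 0.564  -0.1468  0.107 ] F [-2.4198  0.1899  3.1331] M [ 0.0856  0.3128 -0.049 ] gap 0.0136 
 rot units [0.001  0.0008 0.0005] off units [-0.0039 -0.0033  0.001 ] tilt [-0.0013 -0.0016]
```

The force shows the stand pushing the dish towards -x, as if the nose ball is touching the far cone wall. That matches the camera estimate, which puts me 0.5 mm too far ahead. I'll ease up a touch, shift, and go down again.

```bash
python3 -m pendant '[{"rot":[0,0,0],"offset":[-0.005,-0.003,-0.008],"jaw":0},{"rot":[0,0,0],"offset":[0,0,0],"jaw":0}]' >/dev/null
python3 st.py .5635 -.1464 .1069 -1.6
python3 -m pendant '[{"rot":[0.001,0.001,0],"offset":[0,0,0],"jaw":0},{"rot":[0,0,0],"offset":[0,0,0],"jaw":0}]' >/dev/null
python3 st.py .5635 -.1464 .1069 -1.6
```

```text
t 11.5 pos [ 0.5638 -0.1465  0.1079] F [-0.3284  0.4414 -3.2892] M [ 0.0162 -0.0153 -0.0076] gap 0.0138 
 rot units [0.0011 0.0001 0.0004] off units [-0.0022 -0.0005  0.0085] tilt [-0.0003 -0.0018]
t 11.67 pos [ 0.5638 -0.1465  0.1072] F [ 0.0392 -1.0204 -2.7698] M [-0.1182  0.0673  0.0016] gap 0.0136 
 rot units [ 0.0001 -0.0008  0.0005] off units [-0.0023 -0.0008  0.0029] tilt [ 0.0012 -0.0002]
```

```bash
python3 -m pendant '[{"rot":[0,-0.001,0],"offset":[-0.002,0,0.005],"jaw":0},{"rot":[0,0,0],"offset":[0,0,0.005],"jaw":0}]' >/dev/null
python3 st.py .5635 -.1464 .1069 -1.6
python3 -m pendant '[{"rot":[0,0,0],"offset":[0,0,0.008],"jaw":0},{"rot":[0,0,0],"offset":[0,0,0.008],"jaw":0}]' >/dev/null
python3 st.py .5635 -.1464 .1069 -1.6
```

```text
t 11.83 pos [ 0.5639 -0.1467  0.1069] F [-3.8767  1.5844  9.1036] M [ 0.1848  0.5541 -0.0484] gap 0.0138 
 rot units [ 0.0002 -0.0001  0.0003] off units [-0.0035 -0.0024  0.0003] tilt [ 0.0002 -0.0003]
t 12.0 pos [ 0.5639 -0.1467  0.1069] F [-4.3331  1.2104  8.8705] M [ 0.1828  0.5377 -0.0236] gap 0.0136 
 rot units [ 0.0002 -0.0002  0.0002] off units [-0.0035 -0.0022  0.0003] tilt [ 0.0004 -0.0004]
```

z is 0.1069, exactly the expected home height (0.0805 at grasp + 0.0264), and the contact is stiff. I'll relieve the side load and bring the press to about 8 N.

```bash
python3 -m pendant '[{"rot":[0,0,0],"offset":[-0.004,-0.002,0.0],"jaw":0},{"rot":[0,0,0],"offset":[0,0,0],"jaw":0}]' >/dev/null
python3 st.py .5635 -.1464 .1069 -1.6
python3 -m pendant '[{"rot":[0,0,0],"offset":[-0.003,-0.002,0.003],"jaw":0},{"rot":[0,0,0],"offset":[0,0,0.003],"jaw":0}]' >/dev/null
python3 st.py .5635 -.1464 .1069 -1.6
```

```text
t 12.17 pos [ 0.5638 -0.1466  0.1073] F [-0.6894  0.9013 -2.6277] M [-0.0864  0.0704  0.0122] gap 0.0135 
 rot units [ 0.0005 -0.0009  0.0001] off units [-0.0028 -0.0019  0.0034] tilt [ 0.0014 -0.0008]
t 12.33 pos [ 0.5638 -0.1466  0.1069] F [-2.5619  1.051   7.1831] M [ 0.0556  0.4269 -0.015 ] gap 0.0139 
 rot units [ 0.0007 -0.0013  0.0002] off units [-0.003  -0.0017  0.0002] tilt [ 0.002  -0.0012]
```

```bash
python3 -m pendant '[{"rot":[0,-0.0005,0],"offset":[-0.002,-0.001,0.003],"jaw":0},{"rot":[0,0,0],"offset":[-0.001,0,0.003],"jaw":0},{"rot":[0,0,0],"offset":[-0.001,0,0.003],"jaw":0}]' >/dev/null
python3 st.py .5635 -.1464 .1069 -1.6
python3 -m pendant '[{"rot":[0,0,0],"offset":[-0.001,0,0.003],"jaw":0},{"rot":[0,0,0],"offset":[-0.001,0,0.003],"jaw":0},{"rot":[0,0,0],"offset":[-0.001,0,0.003],"jaw":0}]' >/dev/null
python3 st.py .5635 -.1464 .1069 -1.6
```

```text
t 12.58 pos [ 0.5638 -0.1466  0.1069] F [-2.3781  0.9574  6.4008] M [ 0.0662  0.3199 -0.0222] gap 0.0139 
 rot units [ 0.0009 -0.0013  0.0002] off units [-0.0024 -0.0019  0.    ] tilt [ 0.002  -0.0015]
t 12.83 pos [ 0.5639 -0.1466  0.107 ] F [-2.3591  0.2385  6.7561] M [ 0.051   0.3571 -0.0612] gap 0.0134 
 rot units [ 0.001  -0.002   0.0001] off units [-0.0031 -0.0017  0.0006] tilt [ 0.0032 -0.0017]
```

```bash
python3 -m pendant '[{"rot":[0.0005,-0.001,0],"offset":[-0.001,0,0.003],"jaw":0},{"rot":[0.0005,-0.001,0],"offset":[-0.001,0,0.003],"jaw":0},{"rot":[0,-0.001,0],"offset":[-0.001,0,0.003],"jaw":0}]' >/dev/null
python3 st.py .5635 -.1464 .1069 -1.6
python3 -m pendant '[{"rot":[0,-0.001,0],"offset":[-0.001,0,0.003],"jaw":0},{"rot":[0,-0.0005,0],"offset":[-0.001,0,0.003],"jaw":0},{"rot":[0,-0.0005,0],"offset":[-0.001,0,0.003],"jaw":0}]' >/dev/null
python3 st.py .5635 -.1464 .1069 -1.6
```

```text
t 13.08 pos [ 0.5638 -0.1467  0.1069] F [-1.6017  1.2322  6.2722] M [ 0.0087  0.2868 -0.0702] gap 0.0136 
 rot units [0.0001 0.0004 0.0001] off units [-0.0026 -0.0021  0.0003] tilt [-0.0007 -0.0002]
t 13.33 pos [ 0.5638 -0.1466  0.107 ] F [-2.4441  0.4954  6.2051] M [0.0344 0.2292 0.0484] gap 0.0134 
 rot units [0.0002 0.0019 0.0001] off units [-0.0023 -0.0019  0.0004] tilt [-0.003  -0.0002]
```

The press has held at 6–7 N on the wrist, or about 10–11 N on the stand including the weight, for 1 s. I'll hold a bit longer and check the dish pose.

```bash
python3 -m pendant '[{"rot":[0,0.001,0],"offset":[-0.001,0,0.003],"jaw":0},{"rot":[0,0.001,0],"offset":[-0.001,0,0.003],"jaw":0},{"rot":[0,0,0],"offset":[-0.001,0,0.003],"jaw":0}]' >/dev/null
python3 st.py .5635 -.1464 .1069 -1.6
python3 - <<'E'
from m import *
s,p,d,W=shot('w8')
def dish(f):
    z=np.load(f+'.npz');K,A,e=camw('wrist',z['t'],z['R']);W=wcloud(z['d'],K,A,e)
    # points in tool frame
    P=(W-z['t'])@z['R']; ok=z['d']>0
    # floor region of the dish: tool z between; right/left of bar, ahead
    def plane(u0,u1,v0,v1):
        q=P[v0:v1,u0:u1].reshape(-1,3);w=W[v0:v1,u0:u1].reshape(-1,3)
        o=[]
        for a in(q,w):
            G=np.c_[a[:,:2],np.ones(len(a))];r=np.linalg.lstsq(G,a[:,2],rcond=None)[0];o.append(r)
        c=w.mean(0);return o,c
    o,c=plane(265,295,110,200);o2,c2=plane(350,400,110,200)
    m=np.r_[P[110:200,262:296].reshape(-1,3),P[110:200,350:395].reshape(-1,3)]
    n=np.r_[W[110:200,262:296].reshape(-1,3),W[110:200,350:395].reshape(-1,3)]
    for nm,a in(('tool',m),('world',n)):
        r=np.median(a[:,2]);k=abs(a[:,2]-r)<.004;b=a[k]
        G=np.c_[b[:,:2]-b[:,:2].mean(0),np.ones(len(b))];print(f,nm,k.sum(),np.linalg.lstsq(G,b[:,2],rcond=None)[0])
for f in ['w6','w7','w8']: dish(f)
a=cv2.cvtColor(np.load('w7.npz')['p'],cv2.COLOR_RGB2GRAY)[40:220,160:480].astype(np.float32)
b=cv2.cvtColor(p,cv2.COLOR_RGB2GRAY)[40:220,160:480].astype(np.float32)
# track dish corners
pts=np.array([[275,42],[365,42],[160,216],[478,216],[283,77],[357,77],[303,195],[335,195]],np.float32).reshape(-1,1,2)
g7=cv2.cvtColor(np.load('w7.npz')['p'],cv2.COLOR_RGB2GRAY);g8=cv2.cvtColor(p,cv2.COLOR_RGB2GRAY)
q,stt,e=cv2.calcOpticalFlowPyrLK(g7,g8,pts,None,winSize=(15,15));print((q-pts).reshape(-1,2),e.ravel())
E
```

```text
t 13.58 pos [ 0.5638 -0.1467  0.1069] F [-1.7428 -0.0367  5.4858] M [ 0.0967  0.2626 -0.0126] gap 0.0133 
 rot units [ 0.0003 -0.0008  0.0001] off units [-0.0028 -0.0021  0.0003] tilt [ 0.0013 -0.0005]
13.5833 [ 0.5638 -0.1467  0.1069] [[0.9996156449680279, -0.027694454510584637, 0.0012567913567166338], [-0.02769379030934459, -0.9996163060335675, -0.0005428536699582747], [0.0012713431697245578, 0.0005078397051231489, -0.9999990628922502]] [-1.7428 -0.0367  5.4858] 0.013341657966962775
w6 tool 6955 [-0.0008  0.0025  0.0487]
w6 world 6955 [-0.0047  0.0009  0.0603]
w7 tool 6949 [-0.001   0.0027  0.0487]
w7 world 6952 [-0.001   0.0045  0.117 ]
w8 tool 6967 [-0.0032  0.0008  0.0486]
w8 world 6966 [0.0044 0.0002 0.0584]
[[ 0.474  -0.2572]
 [ 0.3269  0.4413]
 [ 0.038  -1.3095]
 [ 0.4728 -0.6683]
 [-0.5338  1.4984]
 [ 0.4432 -0.1795]
 [-0.0219  0.2662]
 [ 0.1858  0.3481]] [ 6.7653  8.2583 10.6731 19.2832  8.7651  2.8756  3.7701  3.0767]
```

View pics/w8.png

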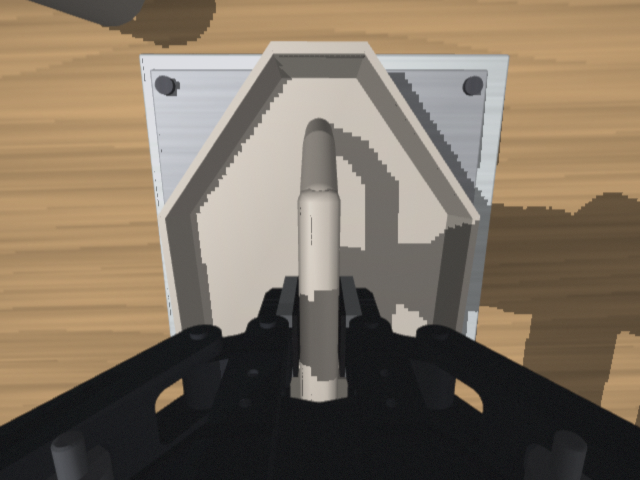

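```bash
python3 - <<'E'
from m import *
for f in ['w5','w8']:
    z=np.load(f+'.npz');K,A,e=camw('wrist',z['t'],z['R']);W=wcloud(z['d'],K,A,e)
    n=np.r_[W[110:200,262:296].reshape(-1,3),W[110:200,350:395].reshape(-1,3)]
    b=n[abs(n[:,2]-np.median(n[:,2]))<.004]
    yaw=np.arctan2(z['R'][1,0],z['R'][0,0]);c,s=np.cos(yaw),np.sin(yaw)
    D=(b[:,:2]-z['t'][:2])@np.array([[c,-s],[s,c]])
    G=np.c_[D,np.ones(len(b))];r=np.linalg.lstsq(G,b[:,2],rcond=None)[0]
    print(f,'dish frame slope x,y, z at handle',r,'at nose',r@[.06,0,1])
E
```

```text
w5 dish frame slope x,y, z at handle [0.0017 0.0006 0.0318] at nose 0.03188974602290929
w8 dish frame slope x,y, z at handle [0.0044 0.0003 0.0582] at nose 0.058476171896341786
```

All heights match home within about 0.2 mm, with the nose possibly 0.2 mm high and a leftover push towards -x. I'll ease off, shift slightly to -x and press again to be sure it is home.

```bash
python3 -m pendant '[{"rot":[0,0,0],"offset":[-0.003,-0.002,-0.003],"jaw":0},{"rot":[0,-0.001,0],"offset":[-0.004,-0.002,0],"jaw":0}]' >/dev/null
python3 st.py .5635 -.1464 .1069 -1.6
python3 -m pendant '[{"rot":[0,-0.001,0],"offset":[-0.003,-0.001,0.002],"jaw":0},{"rot":[0,0,0],"offset":[-0.002,0,0.003],"jaw":0}]' >/dev/null
python3 st.py .5635 -.1464 .1069 -1.6
python3 -m pendant '[{"rot":[0,0,0],"offset":[-0.001,0,0.003],"jaw":0},{"rot":[0,0,0],"offset":[-0.001,0,0.003],"jaw":0}]' >/dev/null
python3 st.py .5635 -.1464 .1069 -1.6
```

```text
t 13.8 pos [ 0.5635 -0.1464  0.1071] F [ 0.4285 -0.3516  0.0883] M [-0.2219 -0.164  -0.0283] gap 0.0137 
 rot units [ 0.0006 -0.0005  0.0001] off units [ 0.     -0.0003  0.0013] tilt [ 0.0007 -0.001 ]
t 13.97 pos [ 0.5637 -0.1466  0.1069] F [-1.949  -0.5788  6.6426] M [ 0.0575  0.1109 -0.0626] gap 0.0137 
 rot units [ 0.0009 -0.0003  0.    ] off units [-0.0016 -0.0016  0.0003] tilt [ 0.0005 -0.0015]
t 14.13 pos [ 0.5637 -0.1466  0.1069] F [-1.2343 -0.9589  5.0505] M [-0.0414  0.1856 -0.0784] gap 0.0136 
 rot units [ 0.001  -0.0006  0.    ] off units [-0.0016 -0.0014  0.0004] tilt [ 0.0009 -0.0015]
```

The seats draw it to x 0.5637, y -0.1466, z 0.1069 each time, so it is home. I'll hold a final steady press of over a second.

```bash
python3 -m pendant '[{"rot":[0,0,0],"offset":[-0.001,0,0.003],"jaw":0},{"rot":[0,0,0],"offset":[-0.001,0,0.003],"jaw":0},{"rot":[0,0,0],"offset":[-0.001,0,0.003],"jaw":0},{"rot":[0,-0.0005,0],"offset":[-0.001,0,0.003],"jaw":0}]' >/dev/null
python3 st.py .5635 -.1464 .1069 -1.6
python3 -m pendant '[{"rot":[0.0005,-0.0005,0],"offset":[-0.001,0,0.003],"jaw":0},{"rot":[0,0,0],"offset":[-0.001,0,0.003],"jaw":0},{"rot":[0,-0.0005,0],"offset":[-0.001,0,0.003],"jaw":0},{"rot":[0,0,0],"offset":[-0.001,0,0.003],"jaw":0}]' >/dev/null
python3 st.py .5635 -.1464 .1069 -1.6
python3 -m pendant '[{"rot":[0.0005,-0.0005,0],"offset":[-0.001,0,0.003],"jaw":0},{"rot":[0,0,0],"offset":[-0.001,0,0.003],"jaw":0},{"rot":[0,-0.0005,0],"offset":[-0.001,0,0.003],"jaw":0},{"rot":[0,0,0],"offset":[-0.001,0,0.003],"jaw":0}]' >/dev/null
python3 st.py .5635 -.1464 .1069 -1.6
```

```text
t 14.47 pos [ 0.5637 -0.1465  0.107 ] F [-1.67    0.1171  5.183 ] M [-0.0241  0.1706  0.0012] gap 0.0136 
 rot units [ 0.0011 -0.0009  0.    ] off units [-0.0016 -0.0012  0.0004] tilt [ 0.0013 -0.0018]
t 14.8 pos [ 0.5637 -0.1466  0.1069] F [-1.6948  0.4435  5.4053] M [-0.0313  0.1361 -0.0325] gap 0.0136 
 rot units [ 0.0007 -0.0006 -0.    ] off units [-0.0016 -0.0013  0.0003] tilt [ 0.0009 -0.0011]
t 15.13 pos [ 0.5637 -0.1466  0.1069] F [-1.2383 -0.2777  5.0883] M [-0.0343  0.1352 -0.0522] gap 0.0136 
 rot units [ 0.0003 -0.0003 -0.    ] off units [-0.0015 -0.0013  0.0002] tilt [ 0.0005 -0.0006]
```

Releasing gently.

```bash
python3 -m pendant '[{"rot":[0,0,0],"offset":[0,0,0.001],"jaw":0},{"rot":[0,0,0],"offset":[0,0,0],"jaw":0.1},{"rot":[0,0,0],"offset":[0,0,0],"jaw":0.2},{"rot":[0,0,0],"offset":[0,0,0],"jaw":0.4},{"rot":[0,0,0],"offset":[0,0,0],"jaw":0.6},{"rot":[0,0,0],"offset":[0,0,0],"jaw":0.6},{"rot":[0,0,0],"offset":[0,0,0],"jaw":0.6}]'
python3 st.py .5635 -.1464 .1069 -1.6
python3 - <<'E'
from m import *
s,p,d,W=shot('w9')
z=np.load('w9.npz');
n=np.r_[W[110:200,262:296].reshape(-1,3),W[110:200,350:395].reshape(-1,3)]
b=n[abs(n[:,2]-np.median(n[:,2]))<.004]
yaw=np.arctan2(z['R'][1,0],z['R'][0,0]);c,s=np.cos(yaw),np.sin(yaw)
D=(b[:,:2]-z['t'][:2])@np.array([[c,-s],[s,c]])
G=np.c_[D,np.ones(len(b))];r=np.linalg.lstsq(G,b[:,2],rcond=None)[0]
print(r,'at nose',r@[.06,0,1])
E
```

```text
time: 15.72
tool_pos: [0.5631, -0.1459, 0.1056]
ee_rot: [[1.0, -0.028, -0.001], [-0.028, -1.0, 0.001], [-0.001, -0.001, -1.0]]
wrist_force: [0.3, -0.5, -0.6]
finger_gap: 0.0516
t 15.72 pos [ 0.5631 -0.1459  0.1056] F [ 0.315  -0.536  -0.5782] M [-0.0178 -0.0166 -0.0285] gap 0.0516 
 rot units [-0.0004  0.0007  0.0001] off units [ 0.0035  0.0038 -0.0108] tilt [-0.0011  0.0007]
15.7167 [ 0.5631 -0.1459  0.1056] [[0.9996117264795639, -0.02784183437779043, -0.0011083966009495746], [-0.02784112253487655, -0.9996121478148937, 0.0006525617923991117], [-0.001126135224251322, -0.0006214494143503525, -0.9999991728096989]] [ 0.315  -0.536  -0.5782] 0.05155649914141813
[0.0044 0.0001 0.0583] at nose 0.05859287540430314
```

View pics/w9.png

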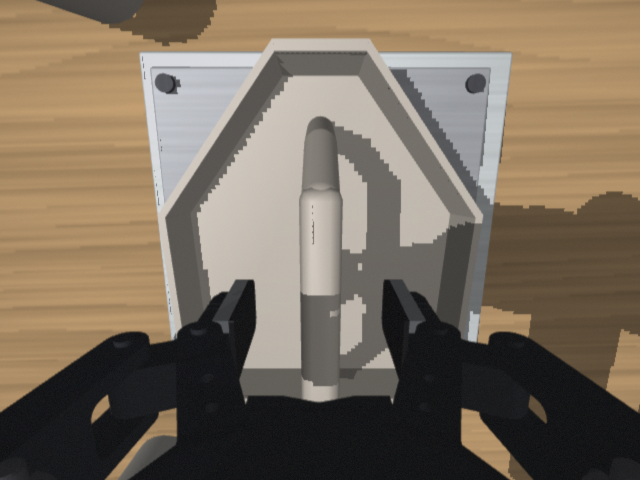

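Released: the jaws are clear on both sides of the bar (240 and 400 px against the bar at 320). I'll withdraw straight up and look.

```bash
python3 -m pendant '[{"rot":[0,0,0],"offset":[0,0,-0.08],"jaw":0.6},{"rot":[0,0,0],"offset":[0,0,-0.12],"jaw":0.6},{"rot":[0,0,0],"offset":[0,0,-0.15],"jaw":0.6},{"rot":[0,0,0],"offset":[0,0,-0.2],"jaw":0.8},{"rot":[0,0,0],"offset":[0,0,-0.25],"jaw":1},{"rot":[0,0,0],"offset":[-0.05,0,-0.25],"jaw":1},{"rot":[0,0,0],"offset":[-0.05,0,-0.25],"jaw":1},{"rot":[0,0,0],"offset":[0,0,0],"jaw":1}]'
python3 -m pendant '[{"rot":[0,0,0],"offset":[0,0,0],"jaw":1},{"rot":[0,0,0],"offset":[0,0,0],"jaw":1}]' >/dev/null
python3 - <<'E'
from m import *
s,p,d,W=shot('w10')
p2,d2=imaging.grab_frame('scene'); save(cv2.resize(p2[130:330,150:420],None,fx=2.9,fy=2.9,interpolation=cv2.INTER_CUBIC),'s3.png')
p3,d3=imaging.grab_frame('top'); save(p3,'t3.png')
def an(f,yaw,c0,z0):
    z=np.load(f+'.npz');K,A,e=camw('wrist',z['t'],z['R']);W=wcloud(z['d'],K,A,e).reshape(-1,3)[z['d'].ravel()>0]
    a=np.radians(yaw);c,s=np.cos(a),np.sin(a)
    D=(W[:,:2]-c0)@np.array([[c,-s],[s,c]])
    # floor
    m=(abs(D[:,0])<.06)&(abs(abs(D[:,1])-.025)<.012)&(abs(W[:,2]-z0-.033)<.006)
    G=np.c_[D[m],np.ones(m.sum())];r=np.linalg.lstsq(G,W[m,2],rcond=None)[0]
    print(f,'floor slope/z',r,'nose',r@[.06,0,1])
    t=(W[:,2]>z0+.101)&(abs(D[:,0])<.08)&(abs(D[:,1])<.03)
    print(' bar',cv2.minAreaRect(W[t][:,:2].astype(np.float32)),np.median(W[t,2]))
an('w3',-18.8,np.array([.5187,.1436]),0)
an('w4',-18.8,np.array([.519,.1434]),0)
an('w10',-1.6,np.array([.5639,-.1464]),.0264)
E
```

```text
time: 16.43
tool_pos: [0.5493, -0.145, 0.2704]
ee_rot: [[1.0, -0.028, -0.006], [-0.028, -1.0, 0.003], [-0.006, -0.002, -1.0]]
wrist_force: [0.5, -0.3, 0.4]
finger_gap: 0.0852
16.6 [ 0.5502 -0.1453  0.2737] [[0.9996155795548547, -0.02770516584050064, -0.001056833460060359], [-0.027704463100529302, -0.9996159305407796, 0.000673894207461922], [-0.0010750979133815114, -0.000644356145153067, -0.999999214484509]] [-0.8423  0.6018 -0.664 ] 0.08525350050637806
w3 floor slope/z [-0.0007  0.0009  0.0319] nose 0.031887558961199186
 bar ((0.5188486576080322, 0.14401568472385406), (0.05776168033480644, 0.0860038474202156), 40.01362609863281) 0.3523234730357637
w4 floor slope/z [-0.0011  0.0008  0.0319] nose 0.03182410822675581
 bar ((0.5232962369918823, 0.14826904237270355), (0.05720003694295883, 0.09284354746341705), 49.96271514892578) 0.24213755892487707
w10 floor slope/z [0.0021 0.0012 0.0584] nose 0.058518560669807616
 bar ((0.5639266967773438, -0.14647188782691956), (0.08696006238460541, 0.05593293160200119), 28.342693328857422) 0.36175846655536587
```

View pics/s3.png

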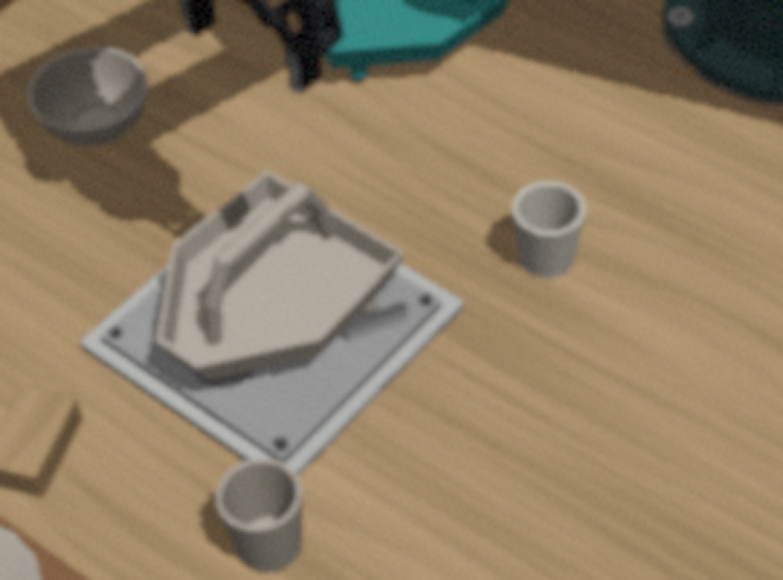

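View pics/w10.png

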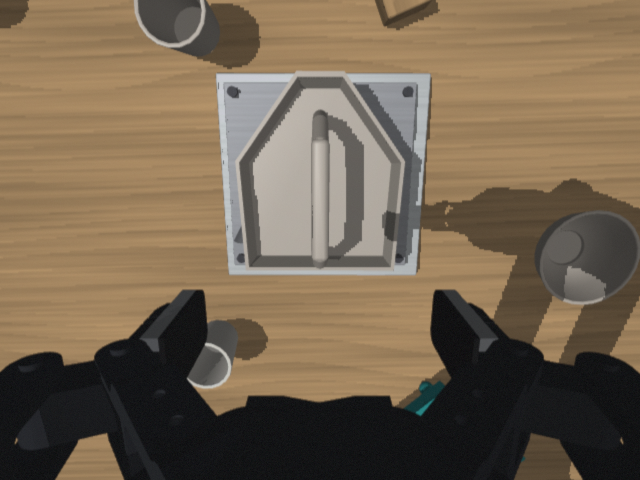

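View pics/t3.png

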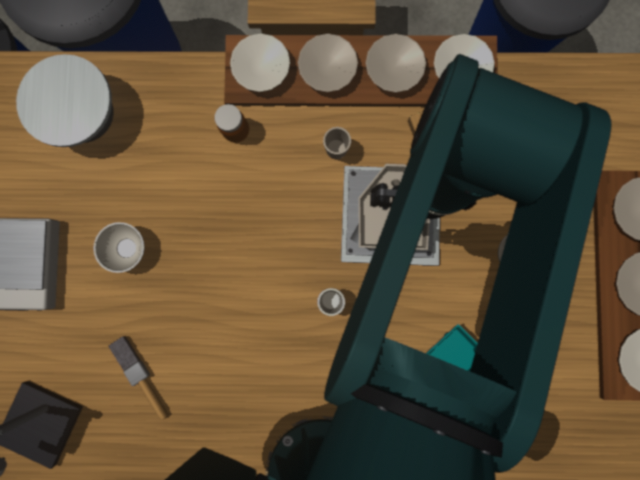

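The scene picture shows the dish level on the stand, with its nose over the cup and the robot clear. The wrist view shows the bar at column 320 and the plate screws evenly visible around the dish. One last numeric check of the bar, then I'll hand in.

```bash
python3 - <<'E'
from m import *
z=np.load('w10.npz');K,A,e=camw('wrist',z['t'],z['R']);W=wcloud(z['d'],K,A,e).reshape(-1,3)[z['d'].ravel()>0]
t=W[(abs(W[:,2]-.132)<.0045)&(abs(W[:,0]-.564)<.08)&(abs(W[:,1]+.146)<.03)]
print(cv2.minAreaRect(t[:,:2].astype(np.float32)),np.median(t[:,2]))
s=telemetry.observe();print(s['time'],s['tool_pos'],s['wrist_force'])
bot.job_done()
E
```

```text
((0.5639523267745972, -0.1465800404548645), (0.01372482068836689, 0.0979495644569397), 88.2391586303711) 0.13193731342262946
16.75 [ 0.5492 -0.1449  0.2716] [-0.3909 -0.1227  0.0034]
the job is handed in; nothing more can be done
```

The beige dish is on the measuring stand with its nose foot in the cup, left foot in the groove and right foot on the pad. I handed the job in at 16.75 s with the robot clear of everything.

- **Seats:** I found them in two wrist-camera views, which put the home handle position at (0.5639, -0.1464) and yaw -1.6°. The bar was held at 20 N and did not slip.
- **Press:** The wrist read 5 to 7 N down for over a second, twice, so the stand carried about 9 to 11 N including the dish's weight. A short peak while easing down read 9 N, which is about 13 N on the stand.
- **Final place:** The bar centre measures (0.5640, -0.1466) at yaw -1.8°, within about 0.2 mm of the home position I worked out. Its top rose 26.5 mm against 26.4 expected.
- **Disagreement:** The dish floor's slope reads the nose about 0.2 mm high. A second ease-off and press settled at the same place within 0.1 mm, and I took it as measuring error.
- **Other ware:** The near and far cups, the jar and the left bowl look unmoved in the last pictures. The prop and right bowl were only partly in view, so I did not measure them again. None of the ware was approached.

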